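Clear the board from the drainer and take the blender's cutter out of its jug

ROBOT

A 6-joint arm with a two-finger parallel gripper is mounted at the origin on the work surface. World frame = base frame: x ahead of the robot, y to its left, z up, the work surface at z = 0. Lengths are in m, angles in rad, forces in N, time in s.
With the tool pointing down it reaches from about 0.225 to 0.875 m from the base axis. Payload 3.4 kg.
Tool frame: the origin (TCP) lies at the very end of the fingers, on their centre line; the grasp point (between the pads) lies 19 mm behind it; z points along the fingers, y is the line along which they close (so a half turn about z gives the same grasp; the last joint's range is limited). The gripper opens to 85 mm and grips with 20 to 120 N. Pads are 22 mm wide; open, the fingers measure 114 mm over their backs; the gripper's body (76 mm by 85 mm) begins 54 mm behind the grasp point. The pads swing forward as they close: fully open they stand 13 mm farther back than shut.
Start: joints at [0.994, 0.276, 1.505, -0, 1.361, -0.121], TCP at [0.253, 0.516, 0.231] pointing down, gripper open.
Joint ranges: [-2.89, 2.89], [-0.75, 2.08], [0.22, 2.7], [-1.18, 4.32], [0.11, 2.71], [-2.7, 2.7]. Speed limits (rad/s): [2.57, 2.57, 3.14, 3.14, 3.14, 3.14].

INTERFACE

Orientations are given as a unit quaternion [w, x, y, z].
In Python, from rig import manip, eyes gives the robot as it stands.
- The arm moves only by the tool servo_tool, never from a script. Its argument "series" is text: rows parted by semicolons, each of 7 numbers parted by spaces: the shift along the tool's x, y, z in m, then the turn, a rotation vector about the tool's x, y, z in degrees, then the closure, from 0 (fully open) to 1 (shut). In form: dx dy dz ax ay az fingers; .... A call has 1 to 5 rows; each row is the pose to reach, as a shift and turn from the pose commanded when the call began, along the tool's axes at that moment; what a row does not reach only later rows make up. A row lasts 1/10 s, in which the tool goes at most 50 mm and 8.59 degrees, less where a joint would pass 70% of its speed; a pose out of reach is approached as far as the arm can. A call with a gripper value outside its range is refused whole. The fingers move at their own pace and stop on an object; "squeeze" is the grip in N (left out, the last holds). Time passes only in rows, so rows that repeat a pose let the fingers close. It gives the time, the measured TCP pose, the force, the opening and the grip force at its end, in the units of the state.
- manip.get_state(): the state, without advancing time (a new reading comes with each control period).
- eyes.get_image(name): name is "scene" or "top" or "wrist"; returns the picture (420x560x3 uint8, red, green, blue); there is no depth.
- eyes.camera_info(name): a dict with "fx", "fy", "cx", "cy" (pixels), "eye" and "orientation" of the camera in the world. Camera axes: x right, y down, z forward; pixel columns grow to the right and rows downward; lengths in m; the calibration is good to about 2 mm. The wrist camera is an equidistant fisheye: a pixel r from the principal point sees the ray r / f radians off the axis. A picture is of the moment at which its call begins: read the wrist's pose just before it. camera_info takes no time and is no camera call; for the wrist camera it gives the pose at the moment of the call.
- manip.sign_off(): hands the job in; it is judged then, once.
The state is a dict: "clock": time; "qpos": joint angles; "qd": joint speeds; "effort": joint torques, N m; "position": TCP position; "ee_rot": TCP orientation; "contact_force": force on the tool from outside, world axes, zero at the start; "moment": the same for the moment, N m; "width": finger opening in m; "gripper_force": force on a finger pad.
Only numpy, scipy, OpenCV 4.12 (cv2) and the standard library are available. Lean on these libraries where they do the work, as an engineer would, in place of code of your own. Each camera call takes 0.05 s, during which the arm holds its last target. There are 200 camera calls.

TASK

Make room at the blender jug by taking the chopping board out of the drainer and leaning it, on its long edge, against a side of the bread bin, its foot a little way out so that it slants and stays by itself. Then unscrew the black cutter unit from the top of the upside-down jug; its thread may be ordinary or reverse, so try both ways to find which loosens it, and lift it off. Finish while still holding the cutter still in the gripper straight above the jug, a hand's breadth up with its blades right out; leave the board leaning and don't push the canister, mug or spoon about.

Things in the scene. Friction and masses are not known exactly. Their poses are not given: they have to be found in the camera images.
- rack: Fixed grey draining tray 320 x 240 mm, rim 24 mm high. Origin: centre of its underside; x along the 320 mm, z up. Board and jug stand on ribs 10 mm above the worktop. On its +y half are 4 wire plate hoops, 150 mm long along x, tops 80 mm above the worktop, 22 mm apart; the board stands between the first two (gap 18 mm, centred at y = +31 mm) and pulls straight up.
- jug: Glass blender jug, upside down in the drainer, held firmly: it neither turns nor lifts. 114 mm diameter at the bottom, 94 mm at its flat top (the shoulder), 145 mm high; handle sticks out 98 mm to +x, below the shoulder. Origin: centre of its underside; z up. Its axis is 76 mm from the board. A 38 mm wide, 20 mm high neck stands on the shoulder inside the cutter's collar.
- cutter: Cutter unit on the jug: black plastic collar, twelve-sided, 62 mm across flats, 30 mm high, closed on top; above it a drive coupling (28 mm wide, 10 mm high); a stem with blades reaches 30 mm below the collar. About 0.12 kg. Origin: centre of the collar's lower rim, z up; flats face 0, 30, 60.. degrees from its x. The rim sits on the jug's shoulder, 155 mm above the worktop.
- collar (a point): Point on the cutter's axis 20 mm above the collar's rim: grip here from above across two flats. Quick thread, hand unknown and unseen: one way the collar stops hard within 10 degrees; the other way it turns easily, is free to lift once turned 50 to 110 degrees (a sixth to a quarter turn is right) and stops at about 120. Before that it cannot be pulled off. Axes as cutter.
- board: Bamboo chopping board 250 x 200 x 14 mm, about 0.5 kg, standing on its long edge in the drainer, top edge 210 mm above the worktop (may lean up to 4 degrees in its gap). Origin: middle of the lower long edge, mid thickness; x along the 250 mm edge, y across the thickness, z up along the 200 mm side. Pinch it by its top edge.
- bin: White bread bin with a wooden lid: closed fixed box 300 x 165 mm, 140 mm high, upright sides. Origin: centre of its underside; x along the 300 mm, y across the 165 mm, z up. It stands to the left (+y) of the drainer, on the board's side, a long side facing it across about 0.1 to 0.3 m of free worktop.
- canister: White ceramic canister with a knobbed lid, 104 mm diameter, 139 mm high, 0.9 kg, loose, to be left alone. Origin: centre of its underside.
- mug: White mug, 80 mm diameter, 92 mm high, loose, to be left alone. Origin: centre of its underside; handle at +y.
- spoon: Wooden spoon, 240 mm long, lying on the worktop beyond the bin, loose, to be left alone. Origin: underside of its middle; lies along its x axis.

How it is judged:
By the outcome, as a careful person would: the job done as asked, in the order asked, and still so for the second after the job is handed in, while the arm keeps its last pose, push and grip.
It also fails if it takes over 61 s, if anything falls off the work surface, if the arm or the gripper's body presses on something with over 40 N, if the wrist force passes 120 N, or if a joint passes its speed limit or range.

## Working session

There is one attempt and no reset: what is moved stays moved. The work goes in short steps, Python scripts to look and compute and a tool call to move; the robot and the scene stay as the last step left them, time stands still between calls to the robot, and variables do not carry over. Pictures are saved under pics/ and viewed, at most 10 in all, crops included, and the job is handed in when it is done.

Besides the shell and the picture viewer there is one more tool, called as a command line: name --argument value ..., lists and objects as JSON in quotes. servo_tool: Moves the arm, as the interface text tells. Its arguments: {"type":"object","properties":{"series":{"type":"string"},"squeeze":{"type":"number"}},"required":["series"]}

```bash
mkdir -p pics; ls; python3 - <<'E'
from rig import manip, eyes
import cv2
s=manip.get_state()
print({k:s[k] for k in("clock","position","ee_rot","width")})
for n in("scene","top"):
    print(n,eyes.camera_info(n)); cv2.imwrite(f"pics/{n}0.png",eyes.get_image(n)[:,:,::-1])
E
```

```text
pics
{'clock': 0.0, 'position': array([0.25282992, 0.5158491 , 0.23045874]), 'ee_rot': array([-2.87587822e-04,  2.25922305e-01,  9.74144919e-01, -8.40256142e-04]), 'width': 0.08533164556050937}
scene {'fx': 508.0562107508951, 'fy': 508.0562107508951, 'cx': 271.74221727298954, 'cy': 207.8890177879059, 'eye': array([ 1.1336506 , -0.36578658,  1.08996912]), 'orientation': array([-0.27590598,  0.87908247,  0.37014039, -0.11868445])}
top {'fx': 435.8295933427086, 'fy': 435.8295933427086, 'cx': 283.9154319257892, 'cy': 211.75065367536482, 'eye': array([0.42307449, 0.10032418, 1.28217072]), 'orientation': array([-0.06655669,  0.70488068, -0.7033614 ,  0.06321527])}
```

View pics/scene0.png

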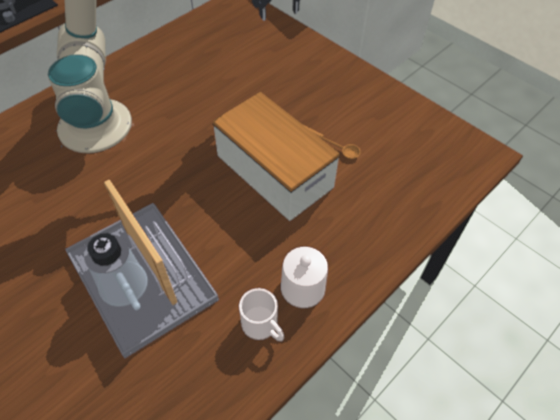

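View pics/top0.png

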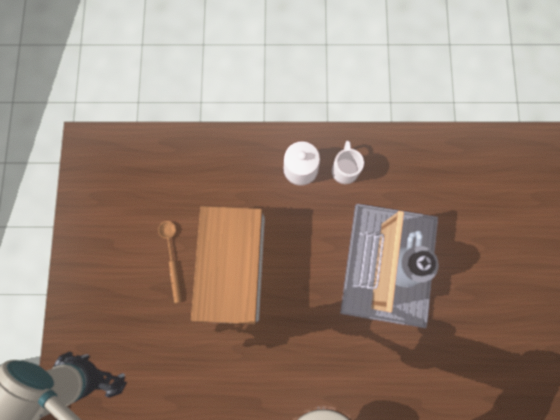

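The scene view shows the board's top edge running (110,185)→(172,300), the cutter at about (104,247), the bin lid at about (277,140), and the canister and mug at (304,277) and (260,314). In the top view the bin lid spans (193..264, 207..322), the board (375..403, 213..312), the cutter is at (422,263), and canister and mug are at (301,163) and (347,165). Next I'll zoom in for exact measurements.

```bash
cat > h.py <<'E'
import numpy as np, cv2
from rig import manip, eyes
from scipy.spatial.transform import Rotation as R
def rot(q): return R.from_quat(np.roll(q,-1)).as_matrix()
def ray(ci,p):
    d=np.array([(p[0]-ci["cx"])/ci["fx"],(p[1]-ci["cy"])/ci["fy"],1.])
    return np.array(ci["eye"]), rot(ci["orientation"])@(d/np.linalg.norm(d))
def plane(ci,p,z):
    e,d=ray(ci,p); return e+d*(z-e[2])/d[2]
def proj(ci,P):
    c=rot(ci["orientation"]).T@(np.array(P)-ci["eye"]); return np.array([ci["fx"]*c[0]/c[2]+ci["cx"],ci["fy"]*c[1]/c[2]+ci["cy"]])
def tri(c1,p1,c2,p2):
    (a,u),(b,v)=ray(c1,p1),ray(c2,p2)
    t=np.linalg.lstsq(np.stack([u,-v],1),b-a,rcond=None)[0]
    A,B=a+t[0]*u,b+t[1]*v
    return (A+B)/2, np.linalg.norm(A-B)
E
python3 - <<'E'
import cv2,numpy as np
t=cv2.imread("pics/top0.png");s=cv2.imread("pics/scene0.png")
a=cv2.resize(t[200:335,335:445],None,fx=4.4,fy=4.4,interpolation=cv2.INTER_CUBIC)
cv2.imwrite("pics/c1.png",a)
b=cv2.resize(s[170:360,60:225],None,fx=3.1,fy=3.1,interpolation=cv2.INTER_CUBIC)
a=cv2.resize(t[200:335,340:445],None,fx=3.8,fy=3.8,interpolation=cv2.INTER_CUBIC)[:513]
h=max(a.shape[0],b.shape[0]);c=np.zeros((h,0,3),np.uint8)
p=lambda i:np.pad(i,((0,h-i.shape[0]),(0,0),(0,0)))
b=cv2.resize(s[175:310,60:185],None,fx=3.1,fy=3.1,interpolation=cv2.INTER_CUBIC)
c=np.hstack([p(a),p(b)])[:600,:800];print(c.shape);cv2.imwrite("pics/c1.png",c)
E
```

```text
(589, 787, 3)
```

View pics/c1.png

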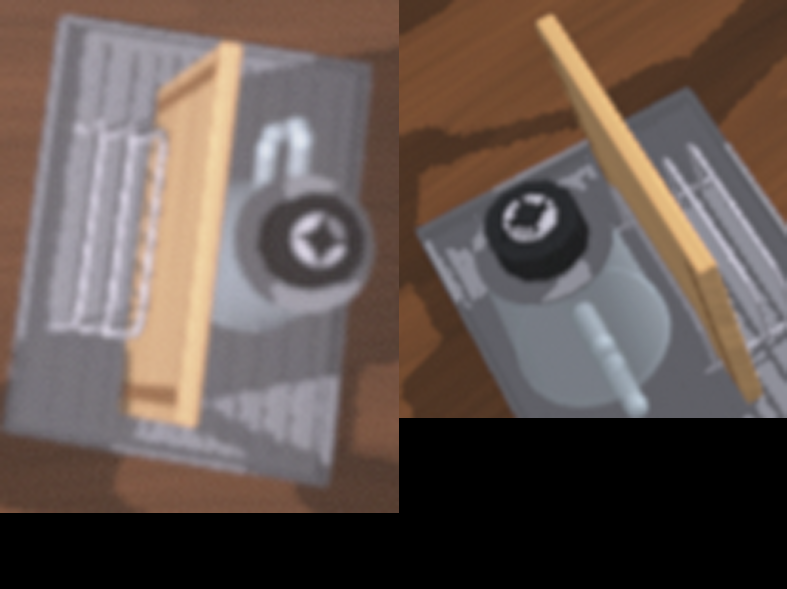

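The crop shows the board's top face with end centres at top (400.8,211.3) and (389.2,311.8), scene (107.1,180.8) and (158.7,260.8). The coupling centre is at top (423.9,263.2), scene (102.3,244.7). The board leans slightly away from the hoops.

```bash
python3 - <<'E'
from h import *
np.set_printoptions(precision=4,suppress=True)
T,S=eyes.camera_info("top"),eyes.camera_info("scene")
for n,a,b in(("board far",(400.8,211.3),(158.7,260.8)),("board near",(389.2,311.8),(107.1,180.8)),("coupling",(423.9,263.2),(102.3,244.7))):
    print(n,tri(T,a,S,b))
print("foot near end",plane(T,(340+128/3.8,200+413/3.8),.01),"coupl@.195",plane(T,(423.9,263.2),.195), plane(S,(102.3,244.7),.195))
for n,box in(("top",(180,195,275,335)),("scene",(205,85,345,200))):
    im=cv2.imread(f"pics/{n}0.png");x0,y0,x1,y1=box
    hsv=cv2.cvtColor(im,cv2.COLOR_BGR2HSV)
    print(n,"lid hsv",hsv[265,228] if n=="top" else hsv[140,277],"table",hsv[265,300])
    m=cv2.inRange(hsv,(5,90,135),(22,255,255)); k=np.zeros_like(m);k[y0:y1,x0:x1]=m[y0:y1,x0:x1]
    c=max(cv2.findContours(k,0,2)[0],key=cv2.contourArea)
    q=cv2.approxPolyDP(c,8,True)[:,0]; print(cv2.contourArea(c),q.tolist())
    print(cv2.minAreaRect(c)); ci=T if n=="top" else S
    for p in q: print(plane(ci,p,.14))
# rack rim corners in the top crop at z .024
for p in((62,16),(372,66),(328,486),(5,432)): print("rack",plane(T,(340+p[0]/3.8,200+p[1]/3.8),.024))
for p in((301,160),(347,165)):print("can/mug",plane(T,p,.12))
E
```

```text
board far (array([ 0.6244, -0.187 ,  0.2082]), np.float64(3.3802967773679634e-05))
board near (array([ 0.3794, -0.1471,  0.205 ]), np.float64(0.0031445857572138017))
coupling (array([ 0.4973, -0.2438,  0.1844]), np.float64(0.002558210127758091))
foot near end [ 0.3791 -0.1498  0.01  ] coupl@.195 [ 0.496  -0.2416  0.195 ] [ 0.5056 -0.2442  0.195 ]
top lid hsv [ 13 131 203] table [ 10 118  93]
7306.0 [[200, 206], [197, 221], [180, 221], [197, 223], [190, 319], [253, 322], [261, 210]]
((218.2579345703125, 264.0837097167969), (80.5278091430664, 116.77245330810547), 2.7263107299804688)
[0.6506 0.3305 0.14  ]
[0.61   0.3369 0.14  ]
[0.6099 0.3822 0.14  ]
[0.6046 0.3367 0.14  ]
[0.3566 0.3449 0.14  ]
[0.3497 0.184  0.14  ]
[0.64   0.1672 0.14  ]
scene lid hsv [ 15 158 192] table [  3  14 170]
5685.0 [[215, 120], [290, 187], [337, 154], [321, 137], [344, 154], [261, 92]]
((280.9117736816406, 135.35296630859375), (120.07100677490234, 67.46537780761719), 40.60129928588867)
[0.3524 0.1837 0.14  ]
[0.6422 0.167  0.14  ]
[0.6516 0.3224 0.14  ]
[0.5856 0.336  0.14  ]
[0.6636 0.3347 0.14  ]
[0.3597 0.3417 0.14  ]
rack [ 0.6799 -0.1065  0.024 ]
rack [ 0.641  -0.3438  0.024 ]
rack [ 0.3276 -0.2921  0.024 ]
rack [ 0.3656 -0.0556  0.024 ]
can/mug [0.7851 0.0591 0.12  ]
can/mug [ 0.7709 -0.068   0.12  ]
```

```bash
cat >> h.py <<'E'
np.set_printoptions(precision=4,suppress=True)
def toolR(yaw,tilt=0):
    y=np.array([np.cos(np.radians(yaw)),np.sin(np.radians(yaw)),0]);z=np.array([0,0,-1.])
    return np.stack([np.cross(y,z),y,z],1)@R.from_rotvec([np.radians(tilt),0,0]).as_matrix()
def row(P,yaw,tilt=0,s=None,Rn=None,Pn=None):
    s=s or manip.get_state()
    Rn=rot(s["ee_rot"]) if Rn is None else Rn; Pn=s["position"] if Pn is None else Pn
    d=Rn.T@(np.array(P)-Pn); w=R.from_matrix(Rn.T@toolR(yaw,tilt)).as_rotvec(degrees=True)
    print("row mm",d*1000,"deg",w,"| dist",np.linalg.norm(d),"ang",np.linalg.norm(w))
E
python3 - <<'E'
from h import *
s=manip.get_state(); row([.502,-.167,.29],80.8); print(eyes.camera_info("wrist"))
E
```

```text
row mm [-524.3028 -503.6159  -58.7496] deg [ -0.0917  -0.0246 -16.9148] | dist 0.729365439240225 ang 16.915085841413205
{'fx': 325.19226210127806, 'fy': 325.19226210127806, 'cx': 282.05114896335533, 'cy': 210.80547799668227, 'eye': array([0.1796, 0.5532, 0.3743]), 'orientation': array([0.1359, 0.8378, 0.5223, 0.0831])}
```

servo_tool --series "-0.03 -0.03 -0.02 0 0 0 0.5; -0.065 -0.06 -0.04 0 0 0 0.5; -0.1 -0.095 -0.059 0 0 0 0.5; -0.135 -0.13 -0.059 0 0 0 0.5; -0.17 -0.165 -0.059 0 0 0 0.5" --squeeze 60

```text
clock: 0.6
position: [0.3329, 0.2937, 0.2908]
ee_rot: [0.001, 0.225, 0.974, 0.0]
contact_force: [0.9, -0.5, 0.2]
width: 0.0426
gripper_force: 0.0
```

servo_tool --series "-0.035 -0.034 0 0 0 0 0.5; -0.07 -0.068 0 0 0 0 0.5; -0.105 -0.101 0 0 0 0 0.5; -0.14 -0.135 0 0 0 0 0.5; -0.175 -0.168 0 0 0 0 0.5"

```text
clock: 1.1
position: [0.4156, 0.0655, 0.2902]
ee_rot: [0.0, 0.226, 0.974, 0.0]
contact_force: [1.3, 0.7, -0.3]
width: 0.043
gripper_force: 0.0
```

servo_tool --series "-0.035 -0.034 0 0 0 0 0.5; -0.07 -0.068 0 0 0 -4 0.5; -0.105 -0.101 0 0 0 -8 0.5; -0.14 -0.135 0 0 0 -13 0.5; -0.179 -0.171 0 0 0 -17 0.5"

```text
clock: 1.6
position: [0.4999, -0.1639, 0.29]
ee_rot: [-0.0, 0.078, 0.997, 0.0]
contact_force: [1.1, -0.0, 0.1]
width: 0.043
gripper_force: 0.0
```

servo_tool --series "0 0 0 0 0 0 0.5; 0 0 0 0 0 0 0.5"

```text
clock: 1.8
position: [0.4997, -0.1629, 0.2892]
ee_rot: [-0.001, 0.081, 0.997, 0.001]
contact_force: [0.1, -0.4, -0.2]
width: 0.0425
gripper_force: 0.0
```

```bash
python3 - <<'E'
from h import *
s=manip.get_state(); row([.502,-.167,.29],80.8); print(s["qpos"],s["width"],s["position"])
W=eyes.camera_info("wrist"); print(W); cv2.imwrite("pics/w1.png",eyes.get_image("wrist")[:,:,::-1])
E
```

```text
row mm [-2.9119 -3.728  -0.7911] deg [ 0.0722 -0.1361 -0.0753] | dist 0.004796185765590104 ang 0.17148233396058837
[-0.4478  0.1743  1.4991  0.0005  1.4708 -1.8568] 0.04247743067861829 [ 0.4997 -0.1629  0.2892]
{'fx': 325.19226210127806, 'fy': 325.19226210127806, 'cx': 282.05114896335533, 'cy': 210.80547799668227, 'eye': array([ 0.4194, -0.1486,  0.4332]), 'orientation': array([0.1203, 0.7525, 0.6393, 0.1025])}
```

View pics/w1.png

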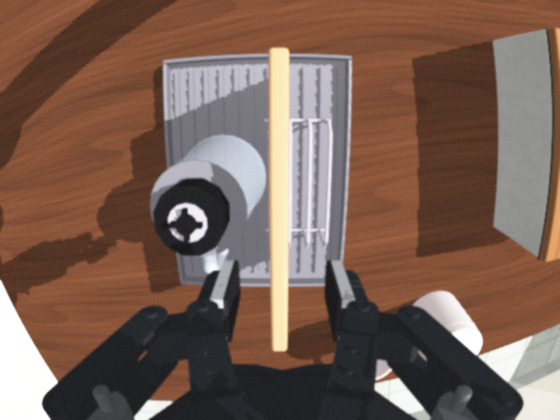

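The wrist view shows the board's top edge as a straight strip at columns 271–289, from (279,48) to (280,350), centred between the fingertips (≈228–342). The coupling is at (186,222).

```bash
cat >> h.py <<'E'
def wray(ci,p):
    v=np.array([p[0]-ci["cx"],p[1]-ci["cy"]]);r=np.linalg.norm(v)+1e-9;t=r/ci["fx"]
    return np.array(ci["eye"]), rot(ci["orientation"])@np.r_[v/r*np.sin(t),np.cos(t)]
def wplane(ci,p,z):
    e,d=wray(ci,p); return e+d*(z-e[2])/d[2]
E
python3 - <<'E'
from h import *
W=eyes.camera_info("wrist");T=eyes.camera_info("top");S=eyes.camera_info("scene")
im=cv2.cvtColor(cv2.imread("pics/w1.png"),cv2.COLOR_BGR2HSV)
m=cv2.inRange(im,(12,60,170),(30,200,255))
for r in(60,100,140,180,220,260,300,340):
    c=np.flatnonzero(m[r,255:305])+255; 
    if len(c): print(r,c.min(),c.max(),wplane(W,((c.min()+c.max()+1)/2,r+.5),.21), np.linalg.norm(wplane(W,(c.min(),r),.21)-wplane(W,(c.max()+1,r),.21)))
print("ends",wplane(W,(279,48),.21),wplane(W,(280,350),.21))
e,d=wray(W,(186,222))
for n,ci,p in(("T",T,(423.9,263.2)),("S",S,(102.3,244.7))):
    a,u=ray(ci,p);t=np.linalg.lstsq(np.stack([u,-d],1),e-a,rcond=None)[0];print("coupl W+"+n,a+t[0]*u,e+t[1]*d)
E
```

```text
60 269 289 [ 0.3867 -0.1439  0.21  ] 0.014073630500805805
100 269 287 [ 0.414 -0.149  0.21 ] 0.012813146886100699
140 269 284 [ 0.441  -0.1545  0.21  ] 0.010967431961378919
180 269 282 [ 0.4688 -0.1598  0.21  ] 0.009854823017644392
220 270 282 [ 0.4984 -0.1644  0.21  ] 0.009499106590248935
260 270 284 [ 0.5308 -0.1691  0.21  ] 0.011516560589359145
300 271 288 [ 0.5677 -0.1732  0.21  ] 0.014725872508262976
340 272 287 [ 0.611  -0.1804  0.21  ] 0.014186971358157264
ends [ 0.378  -0.1429  0.21  ] [ 0.6226 -0.1823  0.21  ]
coupl W+T [ 0.4968 -0.2455  0.1828] [ 0.4976 -0.2427  0.182 ]
coupl W+S [ 0.4972 -0.2426  0.183 ] [ 0.4973 -0.2424  0.1829]
```

servo_tool --series "0 0 0.03 0 0 0 0.5; 0 -0.001 0.06 0 0 0 0.5; 0 -0.001 0.08 0 0 0 0.5; 0 -0.001 0.095 0 0 0 0.5; 0 -0.001 0.107 0 0 0 0.5"

```text
clock: 2.35
position: [0.4989, -0.161, 0.1825]
ee_rot: [-0.001, 0.079, 0.997, 0.0]
contact_force: [0.3, 0.3, -0.3]
width: 0.0428
gripper_force: 0.0
```

servo_tool --series "0 0 0 0 0 0 0.5; 0 0 0 0 0 0 1; 0 0 0 0 0 0 1; 0 0 0 0 0 0 1; 0 0 0 0 0 0 1" --squeeze 80

```text
clock: 2.85
position: [0.5006, -0.1634, 0.1846]
ee_rot: [0.001, 0.079, 0.997, -0.0]
contact_force: [-0.4, -0.9, 4.7]
width: 0.0128
gripper_force: 79.2
```

servo_tool --series "0 0 0 0 0 0 1; 0 0 0 0 0 0 1"

```text
clock: 3.05
position: [0.5006, -0.1635, 0.1846]
ee_rot: [0.001, 0.08, 0.997, -0.0]
contact_force: [-1.5, 0.6, 6.2]
width: 0.013
gripper_force: 79.3
```

servo_tool --series "0 0 -0.01 0 0 0 1; 0 0 -0.025 0 0 0 1; 0 0 -0.045 0 0 0 1; 0 0 -0.065 0 0 0 1; 0 0 -0.085 0 0 0 1"

```text
clock: 3.55
position: [0.4992, -0.1627, 0.2684]
ee_rot: [-0.001, 0.08, 0.997, 0.001]
contact_force: [-0.7, -0.6, -3.9]
width: 0.0127
gripper_force: 78.3
```

servo_tool --series "0 0 -0.015 0 0 0 1; 0 0 -0.025 0 0 0 1; 0 0 -0.025 0 0 0 1; 0 0 -0.025 0 0 0 1"

```text
clock: 3.95
position: [0.4994, -0.1628, 0.2925]
ee_rot: [-0.001, 0.079, 0.997, 0.0]
contact_force: [0.2, 0.2, -3.5]
width: 0.0127
gripper_force: 78.3
```

```bash
python3 - <<'E'
from h import *
s=manip.get_state(); print(s["position"],s["contact_force"],s["moment"],s["width"]); 
a=eyes.get_image("scene")[:,:,::-1];b=eyes.get_image("wrist")[:,:,::-1]
cv2.imwrite("pics/lift.png",np.hstack([cv2.resize(a[100:350,40:340],None,fx=1.4,fy=1.4),cv2.resize(b,None,fx=.65,fy=.65).copy()[:350] if 0 else cv2.resize(b,(373,350))]))
# bin near face top edge from wrist: keep raw
cv2.imwrite("pics/w2.png",b); print(eyes.camera_info("wrist"))
row([.497,.115,.30],86.7,14)
E
```

```text
[ 0.4994 -0.1628  0.2925] [ 0.1799  0.2262 -3.5468] [-0.0278 -0.0005 -0.008 ] 0.012732697587606992
{'fx': 325.19226210127806, 'fy': 325.19226210127806, 'cx': 282.05114896335533, 'cy': 210.80547799668227, 'eye': array([ 0.4189, -0.1486,  0.436 ]), 'orientation': array([0.1203, 0.7517, 0.6403, 0.1025])}
row mm [ 46.2176 273.8953  -7.5958] deg [14.0447 -0.8473 -5.7723] | dist 0.2778712179117128 ang 15.208276133323675
```

View pics/lift.png

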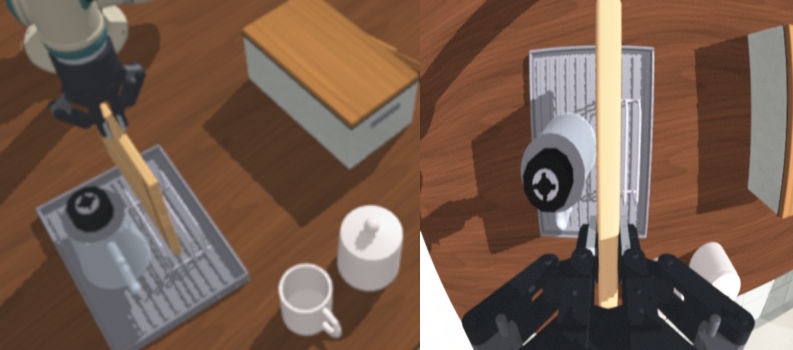

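The board is out of the rack and hangs straight in the gripper. Now I'll carry it over towards the bin.

```bash
python3 - <<'E'
from h import *
row([.497,.135,.29],86.7,14)
E
```

```text
row mm [ 49.3625 293.6339   2.429 ] deg [14.0447 -0.8473 -5.7723] | dist 0.29776406632344776 ang 15.208276133323675
```

servo_tool --series "0.005 0.03 0 0 0 0 1; 0.01 0.065 0 0 0 0 1; 0.015 0.1 0 0 0 0 1; 0.023 0.14 0 0 0 0 1; 0.03 0.18 0 0 0 -2 1"

```text
clock: 4.55
position: [0.498, 0.0209, 0.2923]
ee_rot: [-0.001, 0.062, 0.998, 0.0]
contact_force: [0.8, -0.6, -4.1]
width: 0.0126
gripper_force: 79.0
```

servo_tool --series "0.005 0.035 0 3 0 -1 1; 0.01 0.065 0 6 0 -2 1; 0.015 0.09 0 9 0 -3 1; 0.02 0.11 0 12 0 -4 1; 0.02 0.113 0 14 0 -4 1"

```text
clock: 5.05
position: [0.492, 0.1374, 0.292]
ee_rot: [-0.009, 0.025, 0.992, -0.121]
contact_force: [0.1, 0.1, -4.5]
width: 0.0124
gripper_force: 79.1
```

servo_tool --series "0 0 0 0 0 0 1; 0 0 0 0 0 0 1"

```text
clock: 5.25
position: [0.4926, 0.1342, 0.2925]
ee_rot: [-0.008, 0.026, 0.992, -0.121]
contact_force: [-0.5, -0.8, -4.1]
width: 0.0125
gripper_force: 79.1
```

```bash
python3 - <<'E'
from h import *
s=manip.get_state(); print(s["position"],s["contact_force"],s["moment"]); row([.497,.135,.21],86.7,14)
a=eyes.get_image("scene")[:,:,::-1];b=eyes.get_image("top")[:,:,::-1];print(eyes.camera_info("wrist"));w=eyes.get_image("wrist")[:,:,::-1]
cv2.imwrite("pics/w3.png",w);cv2.imwrite("pics/t3.png",b)
cv2.imwrite("pics/p3.png",np.hstack([cv2.resize(a[40:340,120:400],(400,429)),cv2.resize(w,(400,300)).repeat(1,0) if 0 else cv2.copyMakeBorder(cv2.resize(w,(400,300)),0,129,0,0,0)]))
E
```

```text
[0.4926 0.1342 0.2925] [-0.4644 -0.8112 -4.1311] [ 0.3422  0.0221 -0.0342]
row mm [-5.1185 20.9459 79.7657] deg [ 0.0233 -0.5065  0.3136] | dist 0.08262865041374366 ang 0.5962256311082532
{'fx': 325.19226210127806, 'fy': 325.19226210127806, 'cx': 282.05114896335533, 'cy': 210.80547799668227, 'eye': array([0.4144, 0.1736, 0.4333]), 'orientation': array([0.1943, 0.699 , 0.688 , 0.0181])}
```

View pics/p3.png

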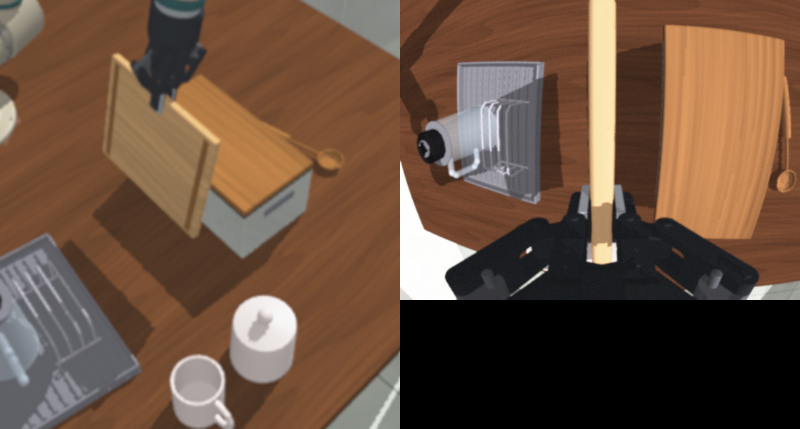

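The wrist view shows the bin lid's near edge running from about (370,35) to (358,330). The board hangs tilted and parallel to it, over free worktop. Measuring that edge next.

```bash
python3 - <<'E'
from h import *
W=eyes.camera_info("wrist")
im=cv2.imread("pics/w3.png");hsv=cv2.cvtColor(im,cv2.COLOR_BGR2HSV)
m=cv2.inRange(hsv,(5,90,150),(22,255,255))
P=[]
for r in range(60,300,30):
    c=np.flatnonzero(m[r,345:450])+345
    p=wplane(W,(c.min(),r+.5),.14);P.append(p);print(r,c.min(),p,hsv[r,c.min()-6:c.min()+2].tolist())
P=np.array(P);k=np.polyfit(P[:,0],P[:,1],1);print(k,np.degrees(np.arctan(k[0])),np.polyval(k,.497))
f=np.polyval(k,.494)
row([.494,f-.03,.20],86.7,14)
E
```

```text
60 372 [0.3684 0.1835 0.14  ] [[11, 122, 86], [10, 90, 85], [13, 71, 75], [12, 101, 83], [12, 140, 113], [12, 142, 147], [13, 147, 173], [13, 142, 194]]
90 372 [0.3955 0.1822 0.14  ] [[10, 113, 70], [11, 82, 75], [9, 49, 73], [15, 94, 76], [13, 143, 107], [13, 148, 141], [14, 148, 171], [13, 145, 194]]
120 371 [0.4223 0.1806 0.14  ] [[10, 120, 66], [10, 92, 75], [15, 57, 80], [15, 72, 71], [12, 125, 86], [12, 148, 117], [13, 147, 156], [13, 145, 185]]
150 370 [0.4492 0.1793 0.14  ] [[10, 143, 73], [11, 116, 77], [10, 72, 78], [11, 63, 77], [11, 108, 90], [12, 146, 119], [13, 147, 158], [13, 145, 183]]
180 369 [0.4767 0.1784 0.14  ] [[10, 139, 75], [11, 111, 76], [13, 80, 73], [13, 91, 76], [14, 134, 99], [12, 150, 136], [13, 143, 173], [12, 146, 194]]
210 367 [0.5053 0.1771 0.14  ] [[9, 133, 67], [13, 105, 73], [11, 82, 75], [11, 87, 73], [12, 132, 95], [12, 149, 130], [13, 148, 167], [13, 148, 189]]
240 365 [0.5357 0.1761 0.14  ] [[8, 119, 75], [11, 92, 80], [13, 68, 79], [9, 107, 79], [13, 137, 106], [13, 148, 143], [13, 148, 178], [14, 144, 199]]
270 362 [0.5684 0.1745 0.14  ] [[9, 134, 82], [12, 113, 79], [7, 69, 78], [10, 87, 82], [12, 134, 101], [13, 149, 139], [14, 149, 174], [13, 145, 197]]
[-0.044   0.1995] -2.521991057683596 0.17756167756176247
row mm [-1.0875 36.7147 86.9936] deg [ 0.0334 -0.4595  0.1677] | dist 0.09443008320023753 ang 0.490267466528502
```

servo_tool --series "0 0.009 0.022 0 0 0 1; 0 0.018 0.044 0 0 0 1; -0.001 0.028 0.066 0 0 0 1; -0.001 0.036 0.086 0 0 0 1; -0.001 0.036 0.086 0 0 0 1"

```text
clock: 5.9
position: [0.4919, 0.147, 0.1986]
ee_rot: [-0.011, 0.027, 0.992, -0.122]
contact_force: [-0.9, -0.1, -4.5]
width: 0.0126
gripper_force: 79.1
```

servo_tool --series "0 0.002 0.009 0 0 0 1; 0 0.005 0.018 0 0 0 1; 0 0.006 0.023 0 0 0 1; 0 0.006 0.023 0 0 0 1; 0 0.006 0.023 0 0 0 1"

```text
clock: 6.4
position: [0.4939, 0.1484, 0.1777]
ee_rot: [-0.007, 0.027, 0.992, -0.122]
contact_force: [-0.2, 0.7, -3.7]
width: 0.0128
gripper_force: 79.1
```

servo_tool --series "0 0.0005 0.002 0 0 0 1; 0 0.001 0.004 0 0 0 1; 0 0.001 0.004 0 0 0 1"

```text
clock: 6.7
position: [0.4935, 0.1485, 0.1731]
ee_rot: [-0.008, 0.027, 0.992, -0.122]
contact_force: [0.0, -0.3, -3.4]
width: 0.0127
gripper_force: 79.1
```

servo_tool --series "0 0.006 -0.0015 0 0 0 1; 0 0.012 -0.003 0 0 0 1; 0 0.018 -0.0045 0 0 0 1; 0 0.018 -0.0045 0 0 0 1"

```text
clock: 7.1
position: [0.495, 0.1682, 0.1733]
ee_rot: [-0.007, 0.026, 0.992, -0.121]
contact_force: [0.1, 0.4, -4.2]
width: 0.013
gripper_force: 79.1
```

servo_tool --series "0 0.002 -0.0005 0 0 0 1; 0 0.004 -0.001 0 0 0 1; 0 0.006 -0.0015 0 0 0 1; 0 0.006 -0.0015 0 0 0 1"

```text
clock: 7.5
position: [0.4951, 0.1733, 0.1733]
ee_rot: [-0.007, 0.027, 0.992, -0.121]
contact_force: [-0.0, -0.2, -3.4]
width: 0.0123
gripper_force: 79.1
```

Still no contact, so I'll lower gently until the foot meets the worktop, then nudge towards the bin.

servo_tool --series "0 0.0005 0.002 0 0 0 1; 0 0.001 0.003 0 0 0 1; 0 0.001 0.003 0 0 0 1"

```text
clock: 7.8
position: [0.4947, 0.1735, 0.1714]
ee_rot: [-0.007, 0.027, 0.992, -0.121]
contact_force: [-3.0, 1.0, 4.2]
width: 0.0127
gripper_force: 80.5
```

servo_tool --series "0 0.002 -0.0005 0 0 0 1; 0 0.003 -0.0005 0 0 0 1; 0 0.003 -0.0005 0 0 0 1"

```text
clock: 8.1
position: [0.4949, 0.1749, 0.1711]
ee_rot: [-0.008, 0.026, 0.992, -0.123]
contact_force: [-4.4, -1.9, 6.3]
width: 0.0124
gripper_force: 80.7
```

servo_tool --series "0 0.002 -0.0005 0 0 0 1; 0 0.004 -0.001 0 0 0 1; 0 0.004 -0.001 0 0 0 1"

```text
clock: 8.4
position: [0.495, 0.176, 0.1709]
ee_rot: [-0.008, 0.026, 0.992, -0.127]
contact_force: [-2.4, -9.1, 4.4]
width: 0.0122
gripper_force: 80.3
```

servo_tool --series "0 -0.001 0 0 0 0 0.82; 0 -0.001 0 0 0 0 0.78; 0 -0.001 0 0 0 0 0.7; 0 -0.001 0 0 0 0 0.6; 0 -0.001 0 0 0 0 0.6" --squeeze 40

```text
clock: 8.9
position: [0.4956, 0.1799, 0.1701]
ee_rot: [-0.007, 0.027, 0.992, -0.121]
contact_force: [-0.5, 0.1, -0.6]
width: 0.0344
gripper_force: 0.0
```

servo_tool --series "0 0 0 0 0 0 0.6; 0 0 0 0 0 0 0.6"

```text
clock: 9.1
position: [0.4954, 0.1797, 0.1701]
ee_rot: [-0.007, 0.027, 0.992, -0.121]
contact_force: [0.1, 0.5, -0.4]
width: 0.0343
gripper_force: 0.0
```

```bash
python3 - <<'E'
from h import *
s=manip.get_state(); print(s["position"],s["contact_force"],s["width"],s["gripper_force"])
a=eyes.get_image("scene")[:,:,::-1];w=eyes.get_image("wrist")[:,:,::-1]
cv2.imwrite("pics/p4.png",np.hstack([cv2.resize(a[60:320,130:390],(400,400)),cv2.copyMakeBorder(cv2.resize(w,(400,300)),0,100,0,0,0)]))
E
```

```text
[0.4954 0.1797 0.1701] [ 0.0616  0.5132 -0.3789] 0.034347876272254725 0.0
```

View pics/p4.png

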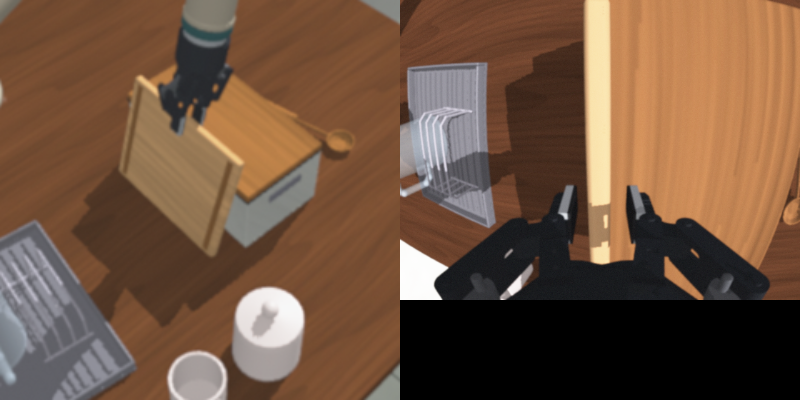

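The board leans freely (grip force 0) along the bin's long side, and both fingers are clear of it. Retreating along the tool axis.

servo_tool --series "0 0 -0.02 0 0 0 0.6; 0 0 -0.045 0 0 0 0.6; 0 0 -0.08 0 0 0 0.6; 0 0 -0.115 0 0 0 0.6; 0 0 -0.15 0 0 0 0.6"

```text
clock: 9.7
position: [0.4984, 0.2159, 0.317]
ee_rot: [-0.008, 0.027, 0.992, -0.122]
contact_force: [-0.2, -0.4, -0.4]
width: 0.0341
gripper_force: 0.0
```

servo_tool --series "0 -0.02 0 -3 0 0 0; 0 -0.055 0 -6 0 0 0; 0 -0.09 0 -9 0 0 0; 0 -0.13 0 -12 0 0 0; 0 -0.17 0 -14 0 0 0"

```text
clock: 10.2
position: [0.4894, 0.0495, 0.3574]
ee_rot: [-0.004, 0.027, 1.0, 0.001]
contact_force: [0.7, -0.7, 0.3]
width: 0.0857
gripper_force: 0.0
```

```bash
python3 - <<'E'
from h import *
s=manip.get_state(); print(s["position"],s["width"]); row([.4975,-.2427,.31],0)
E
```

```text
[0.4894 0.0495 0.3574] 0.08570710986304036
row mm [ -24.3808 -291.4434   46.7695] deg [-0.2392 -0.4051 86.8728] | dist 0.2961774547967359 ang 86.87409108612694
```

servo_tool --series "-0.003 -0.04 0 0 0 8 0; -0.008 -0.085 0 0 0 16 0; -0.012 -0.13 0.01 0 0 24 0; -0.018 -0.175 0.02 0 0 32 0; -0.024 -0.22 0.03 0 0 40 0"

```text
clock: 10.7
position: [0.5012, -0.1719, 0.3264]
ee_rot: [-0.004, 0.371, 0.929, -0.001]
contact_force: [0.7, 0.5, 0.5]
width: 0.0851
gripper_force: 0.0
```

servo_tool --series "0 0 0 0 0 8 0; 0 0 0 0 0 16 0; 0 0 0 0 0 24 0; 0 0 0 0 0 32 0; 0 0 0 0 0 40 0"

```text
clock: 11.2
position: [0.5013, -0.1702, 0.3264]
ee_rot: [-0.003, 0.666, 0.746, -0.003]
contact_force: [-0.2, -0.1, -0.5]
width: 0.0855
gripper_force: 0.0
```

servo_tool --series "0 0 0 0 0 7 0; 0 0 0 0 0 7 0"

```text
clock: 11.4
position: [0.5013, -0.17, 0.3265]
ee_rot: [-0.003, 0.708, 0.706, -0.003]
contact_force: [0.6, 0.1, -0.3]
width: 0.0856
gripper_force: 0.0
```

```bash
python3 - <<'E'
from h import *
s=manip.get_state(); print(s["position"],s["qpos"]); row([.4975,-.2427,.30],0)
W=eyes.camera_info("wrist"); print(W); w=eyes.get_image("wrist")[:,:,::-1];cv2.imwrite("pics/w5.png",w)
c=[]
for z in(.185,.155):
    e=W; P=np.array([.497,-.2425,z]); v=rot(W["orientation"]).T@(P-W["eye"]);t=np.arctan2(np.hypot(v[0],v[1]),v[2]);c.append(np.array([W["cx"],W["cy"]])+W["fx"]*t*v[:2]/np.hypot(v[0],v[1]))
print(c)
x,y=c[0].astype(int);x0,y0=max(x-70,0),max(y-70,0);print(x0,y0)
cv2.imwrite("pics/c5.png",cv2.resize(w[y0:y0+140,x0:x0+140],(560,560),interpolation=cv2.INTER_CUBIC))
E
```

```text
[ 0.5013 -0.17    0.3265] [-0.4562  0.1718  1.4129 -0.0032  1.5649 -0.4538]
row mm [-72.7047  -3.4421  26.468 ] deg [-0.4903 -0.0379 -0.139 ] | dist 0.07744921801804376 ang 0.5110106126150082
{'fx': 325.19226210127806, 'fy': 325.19226210127806, 'cx': 282.05114896335533, 'cy': 210.80547799668227, 'eye': array([ 0.5021, -0.0876,  0.4703]), 'orientation': array([ 0.1597,  0.9872, -0.0007, -0.005 ])}
[array([280.1105, 268.2505]), array([280.5306, 254.9959])]
210 198
```

View pics/c5.png

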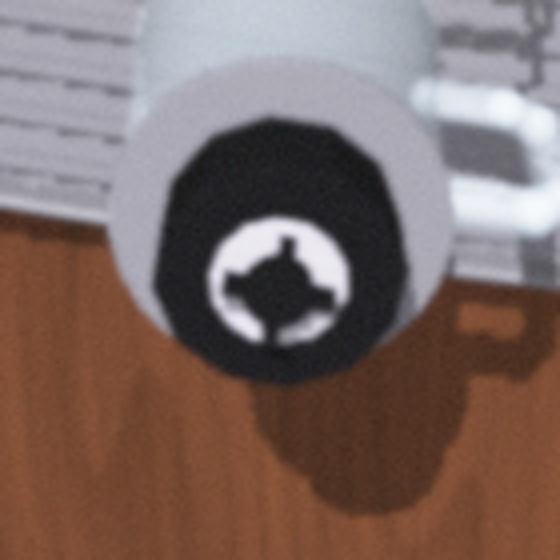

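The crop shows the black twelve-sided collar with its coupling ring centred at full-image (280,268). Next I'll get the flats' phase from the contour edges, and the centre from two wrist views.

```bash
python3 - <<'E'
from h import *
W=eyes.camera_info("wrist")
im=cv2.imread("pics/w5.png");g=im.max(2)
m=(g<70).astype(np.uint8)*255;k=np.zeros_like(m);k[215:300,240:320]=m[215:300,240:320]
c=max(cv2.findContours(k,0,1)[0],key=cv2.contourArea);print(cv2.boundingRect(c))
w1={**W,"eye":np.array([.4194,-.1486,.4332]),"orientation":np.array([.1203,.7525,.6393,.1025])}
a,u=wray(w1,(186,222));b,v=wray(W,(280.2,268.2))
t=np.linalg.lstsq(np.stack([u,-v],1),b-a,rcond=None)[0];print("coupl",a+t[0]*u,b+t[1]*v)
# top-face outline (lower part of the image, z=.185); fold radius/edges
h=cv2.convexHull(c)[:,0]
P=np.array([wplane(W,p+.5,.185) for p in h])[:,:2]
low=h[:,1]>255
(cc,r)=cv2.minEnclosingCircle(P[low].astype(np.float32));print("circle",cc,r)
E=np.diff(np.vstack([P,P[:1]]),axis=0);L=np.hypot(*E.T);A=np.degrees(np.arctan2(E[:,1],E[:,0]))
ok=low&np.roll(low,-1)
z=np.sum((L*np.exp(12j*np.radians(A)))[ok])/L[ok].sum();print("phase mod30",np.degrees(np.angle(z))/12,abs(z),L[ok].sum())
z=np.sum(L*np.exp(12j*np.radians(A)))/L.sum();print("all",np.degrees(np.angle(z))/12,abs(z))
q=cv2.approxPolyDP(cv2.convexHull(c),1.2,True)[:,0];print(q.tolist())
E
```

```text
(249, 228, 63, 68)
coupl [ 0.4972 -0.2434  0.1831] [ 0.4972 -0.2434  0.1832]
circle (0.4975651204586029, -0.24397824704647064) 0.03117460012435913
phase mod30 -10.849219289132295 0.3948554511480596 0.10396388296907111
all -11.342814675886586 0.5613349457154324
[[276, 228], [292, 230], [304, 240], [311, 265], [308, 278], [303, 285], [296, 291], [282, 295], [267, 291], [256, 284], [249, 270], [253, 244], [264, 232]]
```

```bash
python3 - <<'E'
from h import *
row([.4974,-.2436,.24],-11)
E
```

```text
row mm [-73.6395  -3.1962  86.4608] deg [-0.4919  0.0083 10.9857] | dist 0.1136154232179384 ang 10.996715733592627
```

servo_tool --series "-0.025 -0.001 0 0 0 4 0; -0.05 -0.002 0.01 0 0 8 0; -0.0735 -0.003 0.03 -0.5 0 11 0; -0.0735 -0.003 0.06 -0.5 0 11 0; -0.0735 -0.003 0.086 -0.5 0 11 0"

```text
clock: 11.95
position: [0.4972, -0.2442, 0.2393]
ee_rot: [0.0, 0.772, 0.636, 0.0]
contact_force: [0.2, 0.2, -0.7]
width: 0.0858
gripper_force: 0.0
```

servo_tool --series "0 0 0 0 0 0 0; 0 0 0 0 0 0 0"

```text
clock: 12.15
position: [0.4976, -0.2435, 0.2408]
ee_rot: [0.0, 0.772, 0.636, 0.0]
contact_force: [0.1, 0.3, 0.2]
width: 0.0856
gripper_force: 0.0
```

```bash
python3 - <<'E'
from h import *
row([.4974,-.2436,.153],-11)
W=eyes.camera_info("wrist"); w=eyes.get_image("wrist")[:,:,::-1];cv2.imwrite("pics/w6.png",w)
cv2.imwrite("pics/c6.png",cv2.resize(w[180:420,130:430],(750,600),interpolation=cv2.INTER_CUBIC))
E
```

```text
row mm [-0.1341 -0.2123 87.8191] deg [ 0.0035  0.002  -0.0752] | dist 0.08781941945324975 ang 0.07526837563627413
```

View pics/c6.png

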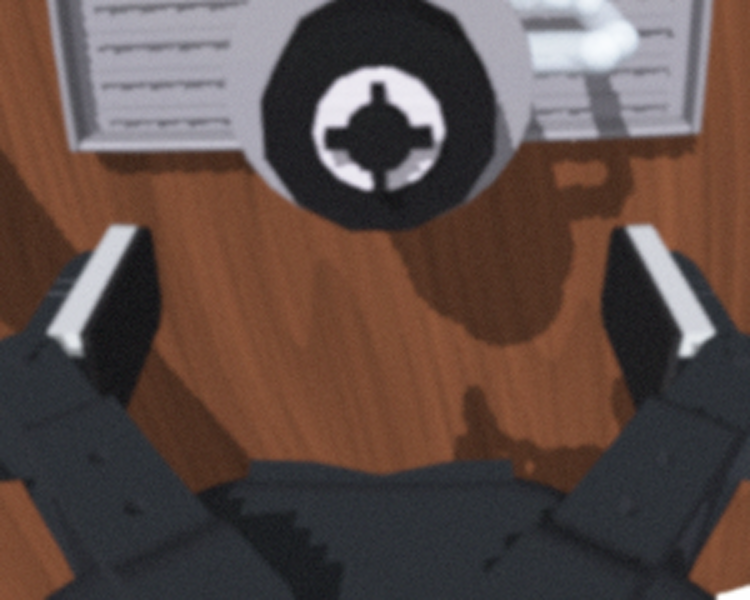

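The collar (crop columns 262–497) is centred between the fingertips (160–603), with flats facing the pads. Descending.

servo_tool --series "0 0 0.025 0 0 0 0; 0 0 0.045 0 0 0 0; 0 0 0.06 0 0 0 0; 0 0 0.07 0 0 0 0; 0 0 0.075 0 0 0 0"

```text
clock: 12.7
position: [0.4981, -0.2437, 0.166]
ee_rot: [0.001, 0.772, 0.635, 0.0]
contact_force: [0.5, 0.3, -0.3]
width: 0.0854
gripper_force: 0.0
```

servo_tool --series "0 0 0.005 0 0 0 0; 0 0 0.01 0 0 0 0; 0 0 0.0125 0 0 0 0; 0 0 0.0125 0 0 0 0"

```text
clock: 13.1
position: [0.4975, -0.2434, 0.1529]
ee_rot: [0.0, 0.772, 0.635, 0.0]
contact_force: [-0.1, -0.2, 0.7]
width: 0.0854
gripper_force: 0.0
```

servo_tool --series "0 0 0 0 0 0 0.3; 0 0 0 0 0 0 0.4; 0 0 0 0 0 0 0.5; 0 0 0 0 0 0 0.5; 0 0 0 0 0 0 0.5" --squeeze 70

```text
clock: 13.6
position: [0.4979, -0.2437, 0.1537]
ee_rot: [0.001, 0.772, 0.635, 0.0]
contact_force: [0.3, 0.4, 5.1]
width: 0.0604
gripper_force: 76.9
```

Gripped at 60 mm, across the flats. Now I'll try anticlockwise first, in small steps, watching the moment.

servo_tool --series "0 0 0 0 0 -4 0.5; 0 0 0 0 0 -8 0.5; 0 0 0 0 0 -8 0.5"

```text
clock: 13.9
position: [0.498, -0.2431, 0.1537]
ee_rot: [0.0, 0.728, 0.685, 0.001]
contact_force: [0.1, 1.3, 5.9]
width: 0.0607
gripper_force: 77.1
```

```bash
python3 - <<'E'
from h import *
s=manip.get_state(); print(s["position"],s["contact_force"],s["moment"],s["gripper_force"],s["qpos"],s["effort"][5]); y=rot(s["ee_rot"])[:,1];print(np.degrees(np.arctan2(y[1],y[0])))
E
```

```text
[ 0.498  -0.2431  0.1537] [0.1319 1.3164 5.9464] [ 0.2131  0.0592 -1.7642] 77.05267678247765 [-0.5812  0.2989  1.6739  0.0026  1.1677 -0.5218] -1.881151869893074
-3.4617657713405543
```

A 1.8 N m reaction at 7.5°, which looks like the stop. Trying the other way.

servo_tool --series "0 0 0 0 0 6 0.5; 0 0 0 0 0 12 0.5; 0 0 0 0 0 18 0.5; 0 0 0 0 0 24 0.5; 0 0 0 0 0 24 0.5"

```text
clock: 14.4
position: [0.4977, -0.2438, 0.1537]
ee_rot: [0.001, 0.854, 0.521, 0.0]
contact_force: [-1.1, -0.2, 5.0]
width: 0.0606
gripper_force: 77.0
```

```bash
python3 - <<'E'
from h import *
s=manip.get_state(); print(s["position"],s["contact_force"],s["moment"],s["gripper_force"],s["width"]); y=rot(s["ee_rot"])[:,1];print(np.degrees(np.arctan2(y[1],y[0])))
E
```

```text
[ 0.4977 -0.2438  0.1537] [-1.0818 -0.1822  4.9956] [-0.0073  0.2161 -0.1846] 76.96788616944104 0.06064875607944389
-27.26433875402628
```

It turns freely clockwise (0.2 N m), so the thread is reverse. About 64° more gives an 80° turn in total.

servo_tool --series "0 0 0 0 0 7 0.5; 0 0 0 0 0 14 0.5; 0 0 0 0 0 21 0.5; 0 0 0 0 0 28 0.5; 0 0 0 0 0 34 0.5"

```text
clock: 14.9
position: [0.4975, -0.2433, 0.1537]
ee_rot: [0.0, 0.969, 0.247, 0.0]
contact_force: [-1.1, 1.1, 6.0]
width: 0.0608
gripper_force: 77.0
```

servo_tool --series "0 0 0 0 0 7 0.5; 0 0 0 0 0 14 0.5; 0 0 0 0 0 21 0.5; 0 0 0 0 0 28 0.5; 0 0 0 0 0 30 0.5"

```text
clock: 15.4
position: [0.4973, -0.2432, 0.1537]
ee_rot: [0.0, 1.0, -0.011, 0.0]
contact_force: [-2.5, 1.4, 6.5]
width: 0.0605
gripper_force: 77.0
```

```bash
python3 - <<'E'
from h import *
s=manip.get_state(); print(s["position"],s["contact_force"],s["moment"],s["gripper_force"],s["width"]); y=rot(s["ee_rot"])[:,1];print(np.degrees(np.arctan2(y[1],y[0])),rot(s["ee_rot"])[:,2])
W=eyes.camera_info("wrist");w=eyes.get_image("wrist")[:,:,::-1];cv2.imwrite("pics/w7.png",w)
E
```

```text
[ 0.4973 -0.2432  0.1537] [-2.5013  1.4199  6.5068] [0.0537 0.2811 0.1871] 77.02445176430047 0.060489321643001324
-91.27596019022276 [ 0.0002 -0.0002 -1.    ]
```

servo_tool --series "0 0 -0.002 0 0 0 0.5; 0 0 -0.005 0 0 0 0.5; 0 0 -0.008 0 0 0 0.5; 0 0 -0.008 0 0 0 0.5"

```text
clock: 15.85
position: [0.4973, -0.2432, 0.1609]
ee_rot: [-0.0, 1.0, -0.01, -0.0]
contact_force: [-1.6, 0.5, -1.3]
width: 0.0608
gripper_force: 76.2
```

servo_tool --series "0 0 -0.012 0 0 0 0.5; 0 0 -0.03 0 0 0 0.5; 0 0 -0.05 0 0 0 0.5; 0 0 -0.07 0 0 0 0.5; 0 0 -0.087 0 0 0 0.5"

```text
clock: 16.35
position: [0.498, -0.2438, 0.25]
ee_rot: [0.001, 1.0, -0.01, 0.001]
contact_force: [-0.1, -0.2, -1.3]
width: 0.0607
gripper_force: 76.1
```

servo_tool --series "0 0 0 0 0 0 0.5; 0 0 0 0 0 0 0.5; 0 0 0 0 0 0 0.5; 0 0 0 0 0 0 0.5; 0 0 0 0 0 0 0.5"

```text
clock: 16.85
position: [0.4972, -0.2433, 0.2471]
ee_rot: [-0.0, 1.0, -0.01, -0.001]
contact_force: [-1.1, -0.1, -2.0]
width: 0.0611
gripper_force: 76.2
```

```bash
python3 - <<'E'
from h import *
s=manip.get_state(); print(s["clock"],s["position"],s["contact_force"],s["gripper_force"],s["width"],np.abs(s["qd"]).max())
a=eyes.get_image("scene")[:,:,::-1];b=eyes.get_image("top")[:,:,::-1]
cv2.imwrite("pics/fin.png",np.hstack([cv2.resize(a[60:380,30:390],(450,400)),cv2.resize(b[110:350,180:450],(350,311)).copy() if 0 else cv2.copyMakeBorder(cv2.resize(b[110:350,180:450],(350,311)),0,89,0,0,0)]))
E
```

```text
16.85 [ 0.4972 -0.2433  0.2471] [-1.068  -0.0526 -1.9851] 76.21204088442028 0.061122652437968036 0.0068891086186234456
```

View pics/fin.png

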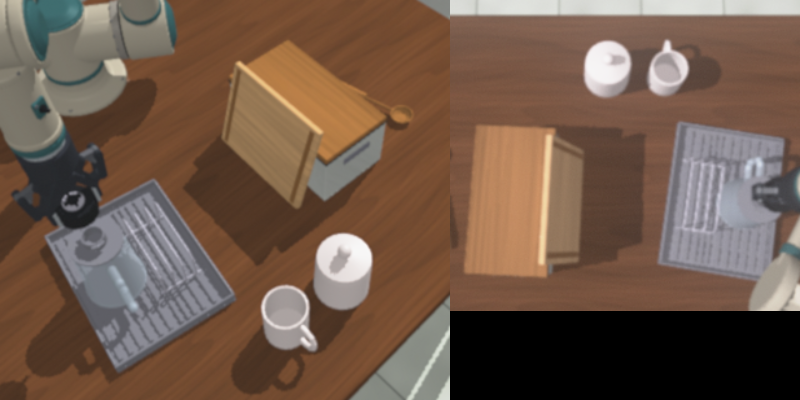

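The cutter is held above the bare jug, with the neck visible below it. The board leans on the bin, and the canister, mug and spoon are where they were. Handing in.

```bash
python3 -c "
from rig import manip; print(manip.sign_off())"
```

```text
the job is handed in; nothing more can be done
None
```

The board leans by itself on the bin's near long side, and the cutter (reverse thread, loosened clockwise) is held still about 9 cm straight above the jug; handed in at about 17 s, though the hand-in returned no verdict.

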